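# Set the line selector and press start

## Task

Set the bench line selector to the line in use: with a closed fingertip gently push the side of its pointer arm round until it points straight at the one port that carries a tall hose tail (the other three ports have low plugs). Then press the round push button on the small box to the right of the selector fully down and let it up again, with the pointer still on that port. Grip and lift nothing, and leave everything else standing where it is.

Things in the scene. Friction and masses are not known exactly. Their poses are not given: they have to be found in the camera images.
- selector: fixed low white housing, 190 x 250 mm (its x by y), grey plate top 32 mm above the bench. Origin on the bench under the pointer's axis; it reaches 60 mm to its -x, 130 mm to +x, 125 mm to each side. Four ports lie 100 mm from the axis at -80, -40, +40 and +80 degrees from its +x (counter-clockwise positive): three with low plugs, one with the hose tail; which one varies
- selector_hub (a point): on the pointer's axis, 64 mm above the bench (mid-height of the pointer bar). The hub is round, 34 mm across, and rises to 78 mm above the bench. The bar is steel, 12 mm wide, 16 mm tall (56 to 72 mm above the bench), free from 17 mm to its pointed end 78 mm from the axis, with 24 mm of air under it
- pointer (a joint): angle of the pointer arm about its upright axis, rad, positive counter-clockwise from above; 0 = along the selector's +x axis; end stops at -1.75 and +1.75. It starts between the two inner ports. It stays where it is left; about 3 to 4 N sideways at 60 mm from the axis turns it
- pointer_aim (a point): the point 100 mm from the axis on the pointer's line, 64 mm above the bench, 22 mm past the pointed end: it lies over the port that the arm points at
- hose_tail_top (a point): top centre of the hose tail, an upright ribbed grey spigot 15 mm thick (22 mm at its foot) on the port of the line in use, top 76 mm above the bench; the plugs are only 11 mm tall
- start_top (a point): centre of the top of the round grey push button, 28 mm across, on a small white box (76 x 76 mm) right of the selector; pressed straight down it travels 6 mm, taking about 4 N; it is 50 mm above the bench when up
- start (a joint): travel of the push button, m: 0 = up, 0.006 = fully down; a spring brings it back
- bottle_small: small bottle with a cap, 43 mm across, 86 mm tall; stands by, loose, to be left alone; origin under its centre
- beaker: clear beaker, 71 mm across, 91 mm tall; stands by, loose, to be left alone; origin under its centre
- tape_roll: roll of tape, 82 mm across, 19 mm tall; stands by, loose, to be left alone; origin under its centre
- gel_comb: toothed gel comb, 84 x 30 x 8 mm; stands by, loose, to be left alone; origin under its centre
- tube50: capped tube lying on its side, 116 mm long, 34 mm thick; stands by, loose, to be left alone; origin under its centre
- marker_black: marker pen lying flat, 129 mm long, 15 mm thick; stands by, loose, to be left alone; origin under its centre

How it is judged:
By the outcome, as a careful person would: the job done as asked, in the order asked, and still so for the second after the job is handed in, with the robot touching nothing.
It also fails if it takes over 48 s, if anything falls off the work surface, if the arm or the gripper's body presses on something with over 40 N, if the wrist force passes 120 N, or if a joint passes its speed limit or range.

## Robot

A 7-joint arm with a two-finger parallel gripper is mounted at the origin on a cart in front of the work surface, level with it; the furniture and walls round the work are solid. World frame = base frame: x ahead of the robot, y to its left, z up, the work surface at z = 0. Lengths are in m, angles in rad, forces in N, time in s.
With the tool pointing down it reaches from about 0.425 to 0.925 m from the base axis. Payload 6.8 kg.
Tool frame: the origin (TCP) lies midway between the tips of the shut fingers; the grasp point (between the pads) lies 19 mm behind it; x points along the fingers, z is the direction in which the jaws open and shut, and the axes are right-handed (so a half turn about x gives the same grasp; the last joint's range is limited). The gripper opens to 85 mm and grips with 20 to 120 N. Pads are 22 mm wide; open, the fingers measure 114 mm over their backs; the gripper's body (76 mm by 85 mm) begins 54 mm behind the grasp point. The pads swing forward as they close: fully open they stand 13 mm farther back than shut.
Start: joints at [1.143, 0.477, 0.022, 1.555, -0.011, 1.109, -0.083], TCP at [0.212, -0.641, 0.231] pointing down, gripper open.
Joint ranges: [-2.96, 2.96], [-0.34, 2.1], [-1.41, 1.46], [0.24, 2.44], [-1.37, 4.51], [0.17, 1.92], [-2.96, 2.96]. Speed limits (rad/s): [2.39, 2.39, 3.14, 3.14, 3.14, 3.14, 3.14].

## Interface

Orientations are given as a unit quaternion [w, x, y, z].
In Python, from station import bot gives the robot as it stands. The module is installed in compiled form; this text tells all that it offers.
- The arm moves only by the shell command python3 -m jog 'ROWS' [FORCE]. ROWS is text: rows parted by semicolons, each of 7 numbers parted by spaces: the shift along the tool's x, y, z in mm, then the turn, a rotation vector about the tool's x, y, z in units of 6 degrees (1.0 is 6 degrees), then the finger opening in mm, from 0 to 85.4. A call has 1 to 5 rows; each row shifts and turns the commanded pose from where the row before left it, along the tool's axes as they then stand; what a row does not reach is not made up. A row lasts 1/10 s, in which the tool goes at most 50 mm and 8.59 degrees, less where a joint would pass 70% of its speed; a pose out of reach is approached as far as the arm can. A call with a gripper value outside its range is refused whole. The fingers move at their own pace and stop on an object; FORCE is the grip in N (left out, the last holds). Time passes only in rows, so rows that do not move let the fingers close. It gives the time, the measured TCP pose, the force and the opening at its end, in the units of the state.
- bot.get_obs(): the state, without advancing time (a new reading comes with each control period).
- bot.read_camera(name): name is "scene" or "top"; returns (picture, depth): 480x640x3 uint8, red, green, blue; 480x640 float32, m along the optical axis (not along the pixel's ray), 0 where there is no reading.
- bot.calibration(name): a dict with "fx", "fy", "cx", "cy" (pixels), "T" (4x4, takes a point from camera to world coordinates). Camera axes: x right, y up, looking along -z (the intrinsics and any distortion apply to the point x, -y, -z); pixel columns grow to the right and rows downward; lengths in m; the calibration is good to about 2 mm. A picture is of the moment at which its call begins. calibration takes no time and is no camera call.
- bot.hand_in(): hands the job in, once; it reports no verdict.
The state is a dict: "t": time; "q": joint angles; "joint_vel": joint speeds; "joint_torque": joint torques, N m; "eef_pos": TCP position; "tool_rot": TCP orientation; "contact_force": force on the tool from outside, world axes, zero at the start; "torque": the same for the moment, N m; "gripper_width": opening from 0.0 (shut) to 1.0 (fully open).
Only numpy, scipy, OpenCV 4.12 (cv2) and the standard library are available. Lean on these libraries where they do the work, as an engineer would, in place of code of your own. Each camera call takes 0.05 s, during which the arm holds its last target.

## Working session

There is one attempt and no reset: what is moved stays moved. The work goes in short steps, Python scripts to look and compute and a shell command to move; the robot and the scene stay as the last step left them, time stands still between calls to the robot, and variables do not carry over. Pictures are saved under pics/ and viewed, and the job is handed in when it is done.

```bash
mkdir -p pics; python3 - <<'E'
from station import bot
import cv2,numpy as np
o=bot.get_obs();print({k:np.round(v,3) for k,v in o.items()})
for n in("scene","top"):
    p,d=bot.read_camera(n);cv2.imwrite(f"pics/{n}0.png",p[:,:,::-1]);np.save(f"{n}_d0.npy",d)
    c=bot.calibration(n);print(n,c)
E
```

```text
{'t': np.float64(0.0), 'q': array([ 1.143,  0.478,  0.022,  1.556, -0.012,  1.109, -0.083]), 'joint_vel': array([ 0.   ,  0.001,  0.   ,  0.001,  0.002, -0.001,  0.001]), 'joint_torque': array([-0.0000e+00, -5.9644e+01,  1.6080e+00, -2.8120e+01,  1.2000e-02,
        9.0000e-03,  0.0000e+00]), 'eef_pos': array([ 0.212, -0.64 ,  0.23 ]), 'tool_rot': array([ 0.573,  0.414,  0.574, -0.414]), 'contact_force': array([-0.666,  0.311,  0.589]), 'torque': array([-0.052, -0.023,  0.01 ]), 'gripper_width': np.float64(1.003)}
scene {'fx': 521.2514330556994, 'fy': 521.2514330556994, 'cx': 328.4547524575512, 'cy': 233.9535250421968, 'T': array([[-0.70251988,  0.30344344, -0.64372967, -0.50921376],
       [-0.71150467, -0.28033089,  0.64434129,  1.04044197],
       [ 0.01506383,  0.91067924,  0.41283945,  0.73638635],
       [ 0.        ,  0.        ,  0.        ,  1.        ]])}
top {'fx': 478.5288082518299, 'fy': 478.5288082518299, 'cx': 322.82640385714944, 'cy': 244.48517989464483, 'T': array([[-0.00537082,  0.99072906, -0.13574638,  0.35053945],
       [-0.99988249, -0.00337137,  0.01495493,  0.03834894],
       [ 0.01435863,  0.13581075,  0.99063074,  1.1561496 ],
       [ 0.        ,  0.        ,  0.        ,  1.        ]])}
```

View pics/scene0.png

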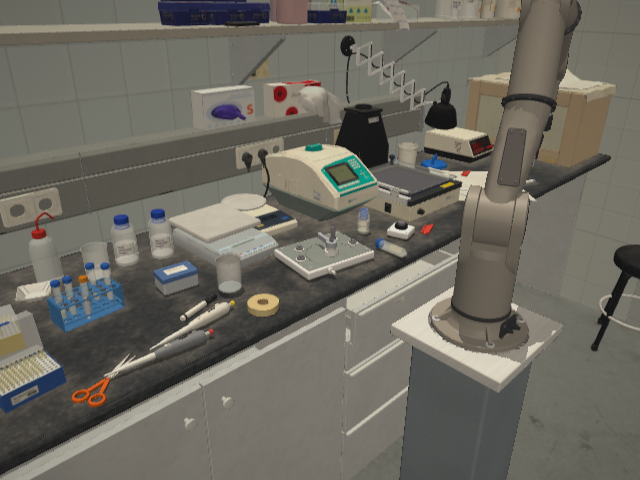

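View pics/top0.png

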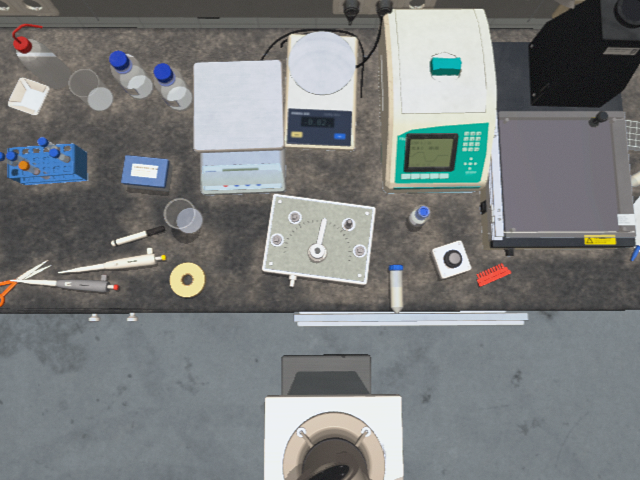

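The top view shows the selector: hub near (317,252), pointer tip near (323,220), ports near (277,240), (295,217), (348,225) and (360,251). The button is near (453,258). I'll zoom in next.

```bash
cat > h.py <<'E'
import numpy as np
from station import bot
def ray(n,u,v,z):
    c=bot.calibration(n);T=c["T"]
    d=T[:3,:3]@np.array([(u-c["cx"])/c["fx"],-(v-c["cy"])/c["fy"],-1]);o=T[:3,3]
    return o+d*(z-o[2])/d[2]
def proj(n,p):
    c=bot.calibration(n);T=c["T"];q=T[:3,:3].T@(np.array(p)-T[:3,3])
    return np.array([c["cx"]+c["fx"]*q[0]/-q[2],c["cy"]-c["fy"]*q[1]/-q[2]])
E
python3 - <<'E'
import cv2,numpy as np
a=cv2.imread("pics/top0.png")[185:295,255:395];b=cv2.imread("pics/scene0.png")[200:300,260:450]
cv2.imwrite("pics/ta.png",cv2.resize(a,None,fx=5,fy=5,interpolation=2));cv2.imwrite("pics/sb.png",cv2.resize(b,None,fx=4,fy=4,interpolation=2))
E
```

```text
(no output)
```

View pics/ta.png

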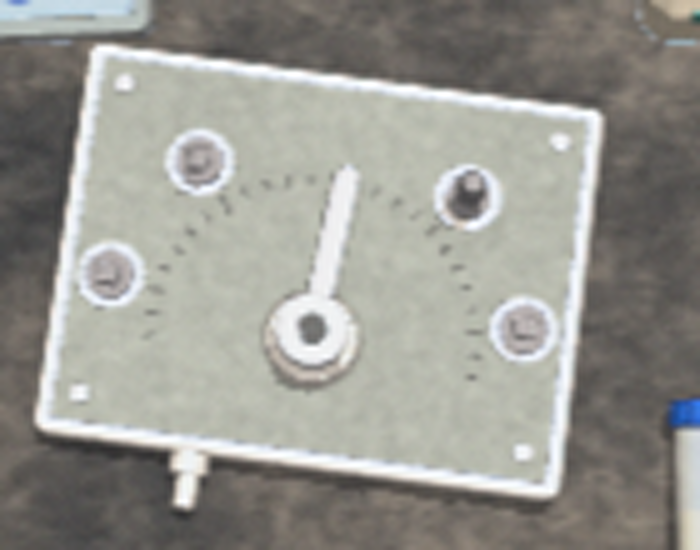

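View pics/sb.png

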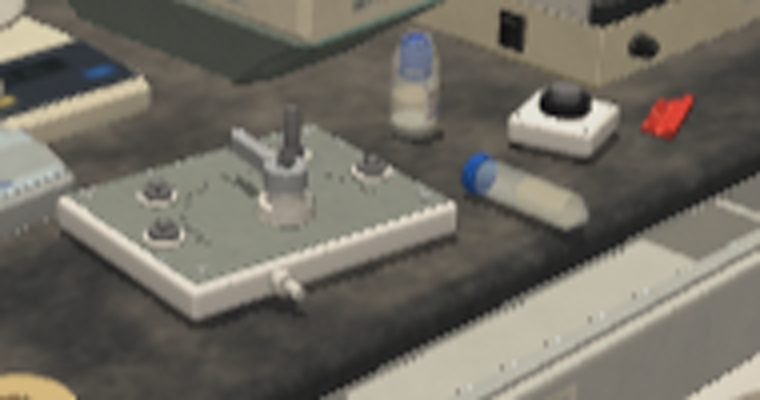

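The tail stands on the inner right port, crop pixel (468,197), which should be the -40° one. The scene view agrees, with a tall spigot at (291,130) in that crop. Next I'll compute the geometry.

```bash
python3 - <<'E'
from h import *
import cv2
P=lambda x,y,z:ray("top",x/5+255-.4,y/5+185-.4,z)
co=[P(*c,.032) for c in((97,50),(599,114),(553,494),(41,430))]
for i in range(4):print("side",np.linalg.norm(co[i]-co[(i+1)%4]),co[i])
hub=P(312,327,.078);print("hub",hub)
ux=(co[0]+co[1]-co[2]-co[3]);th=np.arctan2(ux[1],ux[0]);print("yaw",np.degrees(th))
c=np.mean(co,axis=0);print("hub from corners",c[:2]-.035*np.array([np.cos(th),np.sin(th)]))
for n,x,y,z in(("p",523,328,.043),("tailtop",472,180,.076),("tailfoot",467,199,.036),("p",200,160,.043),("p",110,271,.043),("tip",349,168,.072)):
    p=P(x,y,z);d=p-hub;print(n,p,np.hypot(*d[:2])*1e3,np.degrees(np.arctan2(d[1],d[0])-th))
print("barbase", P(323,295,.072))
print("btn",ray("top",453.5,257.5,.05), "scene", ray("scene",260+566/4,200+95/4,.05))
print("tail scene", ray("scene",260+292/4,200+108/4,.076),"hub scene",ray("scene",260+287/4,200+168/4,.078))
# from depth
d=np.load("top_d0.npy");cal=bot.calibration("top")
def pt(u,v):
    z=d[v,u];return cal["T"]@np.array([(u-cal["cx"])/cal["fx"]*z,-(v-cal["cy"])/cal["fy"]*z,-z,1])
for u,v in((453,258),(349,221),(317,250),(300,260),(440,250)):print(u,v,pt(u,v)[:3])
im=cv2.imread("pics/top0.png")[225:290,400:520];cv2.imwrite("pics/btn.png",cv2.resize(im,None,fx=6,fy=6,interpolation=2))
E
```

```text
side 0.24306088917157778 [0.62593322 0.1380299  0.032     ]
side 0.18376007786448778 [ 0.5940207  -0.10292691  0.032     ]
side 0.24240504040415314 [ 0.41200892 -0.07763905  0.032     ]
side 0.18446748263498775 [0.44313092 0.16275983 0.032     ]
hub [0.48568595 0.0353701  0.078     ]
yaw -7.806855684930623
hub from corners [0.48409783 0.03481014]
p [ 0.48924652 -0.06375781  0.043     ] 99.1918332705085 -80.13602586118186
tailtop [ 0.55370331 -0.03835818  0.076     ] 100.31061943862419 -39.50033811179437
tailfoot [ 0.55204799 -0.03870055  0.036     ] 99.45038795398212 -40.33506430371434
p [0.56986799 0.08795076 0.043     ] 99.25391924655499 39.79603165547903
p [0.51692178 0.13005611 0.043     ] 99.70515089545252 79.54972847838248
tip [0.5602278  0.01802713 0.072     ] 76.53276921740344 -5.290618203755143
barbase [0.50117259 0.0302669  0.072     ]
btn [ 0.47041769 -0.28320257  0.05      ] scene [ 0.45375317 -0.26897047  0.05      ]
tail scene [ 0.54865145 -0.03825145  0.076     ] hub scene [0.46972861 0.04621612 0.078     ]
453 258 [ 0.46896063 -0.28120291  0.05268695]
349 221 [ 0.55308357 -0.03846514  0.07432531]
317 250 [0.48524813 0.03537975 0.08149284]
300 260 [0.46764745 0.07538158 0.03365001]
440 250 [ 0.49088159 -0.25799062  0.02819721]
```

View pics/btn.png

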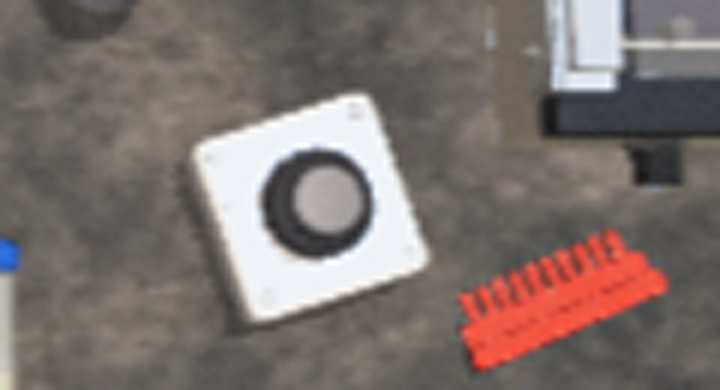

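```bash
cat >> h.py <<'E'
from scipy.spatial.transform import Rotation as Ro
def pose():
    o=bot.get_obs();w,x,y,z=o["tool_rot"];R=Ro.from_quat([x,y,z,w]).as_matrix();return o,R
def show(tgt=None,zdir=None):
    o,R=pose();print("t",round(o["t"],2),"tcp",o["eef_pos"].round(4),"F",o["contact_force"].round(2),"grip",round(float(o["gripper_width"]),3))
    print("x",R[:,0].round(3),"zyaw",np.degrees(np.arctan2(R[1,2],R[0,2])).round(2),"yyaw",np.degrees(np.arctan2(R[1,1],R[0,1])).round(2),"q",o["q"].round(2))
    if tgt is not None: print("shift tool mm",(R.T@(np.array(tgt)-o["eef_pos"])*1e3).round(1))
E
python3 -c "
from h import *
show([.54,.03,.15])"
```

```text
t 0.1 tcp [ 0.212  -0.6403  0.2304] F [ 0.27 -0.32  0.03] grip 1.001
x [-0.001  0.002 -1.   ] zyaw -71.68 yyaw 18.32 q [ 1.14  0.48  0.02  1.56 -0.01  1.11 -0.08]
shift tool mm [  81.2  522.1 -533. ]
```

```bash
python3 -m jog '0 33 -34 0 0 0 0;0 33 -34 0 0 0 0;0 33 -34 0 0 0 0;0 33 -34 0 0 0 0;0 33 -34 0 0 0 0' 30
python3 -m jog '0 33 -34 0 0 0 0;0 33 -34 0 0 0 0;0 33 -34 0 0 0 0;0 33 -34 0 0 0 0;0 33 -34 0 0 0 0'
python3 -c "
from h import *
show([.5444,.0545,.15])"
```

```text
t: 0.6
eef_pos: [0.3158, -0.4255, 0.231]
tool_rot: [0.573, 0.414, 0.573, -0.414]
contact_force: [1.0, 0.1, -0.4]
gripper_width: 0.146
t: 1.1
eef_pos: [0.4188, -0.2124, 0.2312]
tool_rot: [0.573, 0.414, 0.573, -0.414]
contact_force: [0.9, -0.9, -0.6]
gripper_width: 0.001
t 1.1 tcp [ 0.4188 -0.2124  0.2312] F [ 0.88 -0.86 -0.56] grip 0.001
x [-0. -0. -1.] zyaw -71.69 yyaw 18.31 q [ 0.55  0.15 -0.24  2.02  0.04  0.98 -0.96]
shift tool mm [  81.2  203.1 -214. ]
```

```bash
python3 -m jog '6 33 -34 0 0 0 0;6 33 -34 0 0 0 0;6 33 -34 0 0 0 0;6 33 -34 0 0 0 0;6 33 -34 0 0 0 0'
python3 -m jog '10 0 0 -1.4 0 0 0;10 0 0 -1.4 0 0 0;0 0 0 -1.4 0 0 0;0 0 0 -1.4 0 0 0;0 0 0 -1.4 0 0 0'
python3 -c "
from h import *
show([.5444,.0545,.15])"
```

```text
t: 1.6
eef_pos: [0.5221, 0.0006, 0.2009]
tool_rot: [0.573, 0.414, 0.573, -0.414]
contact_force: [-0.0, -0.5, 0.2]
gripper_width: -0.0
t: 2.1
eef_pos: [0.5214, -0.0011, 0.1808]
tool_rot: [0.684, 0.179, 0.684, -0.179]
contact_force: [-0.5, 0.4, 0.0]
gripper_width: 0.002
t 2.1 tcp [ 0.5214 -0.0011  0.1808] F [-0.47  0.36  0.05] grip 0.002
x [-0.001 -0.    -1.   ] zyaw -29.33 yyaw 60.67 q [ 0.31  0.33 -0.52  1.94  0.2   0.92 -0.82]
shift tool mm [30.8 59.7 -7.1]
```

```bash
python3 -m jog '0 30 -3.5 0 0 0 0;0 30 -3.5 0 0 0 0;0 0 0 -1.4 0 0 0;0 0 0 -1.3 0 0 0;0 0 0 0 0 0 0'
python3 - <<'E'
from h import *
import cv2
show([.5444,.0545,.050])
for n,(a,b,c,d) in (("top",(185,295,255,395)),("scene",(190,300,250,440))):
    p,_=bot.read_camera(n);cv2.imwrite(f"pics/{n}1.png",cv2.resize(p[a:b,c:d,::-1],None,fx=4,fy=4,interpolation=2))
E
```

```text
t: 2.6
eef_pos: [0.5451, 0.0546, 0.1808]
tool_rot: [0.702, 0.082, 0.703, -0.082]
contact_force: [0.3, 0.1, -0.2]
gripper_width: 0.004
t 2.6 tcp [0.5451 0.0546 0.1808] F [ 0.29  0.13 -0.18] grip 0.004
x [-0.001  0.    -1.   ] zyaw -13.4 yyaw 76.6 q [ 0.26  0.39 -0.58  1.88  0.26  0.95 -0.68]
shift tool mm [130.8  -0.3  -0.5]
```

View pics/top1.png

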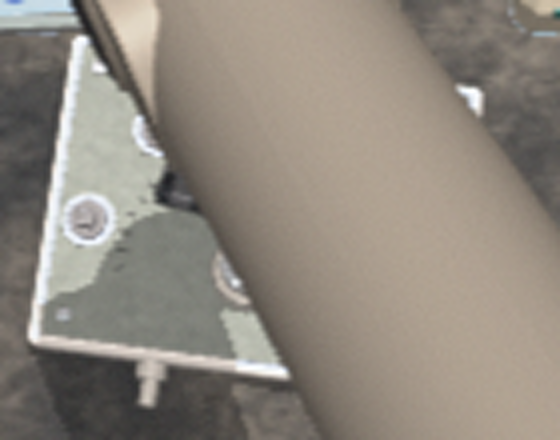

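View pics/scene1.png

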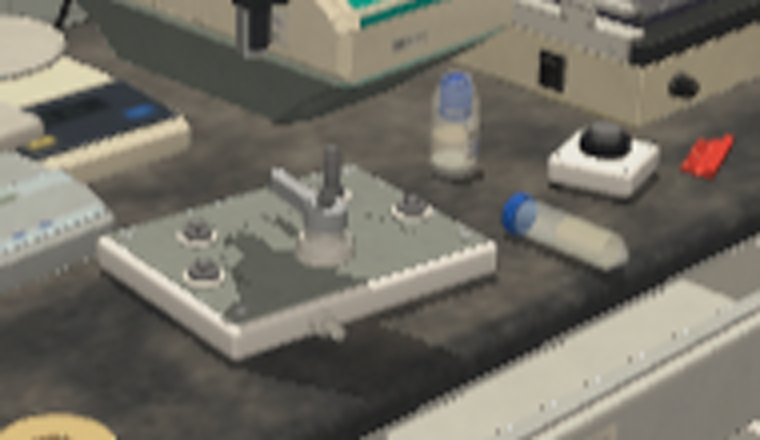

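```bash
python3 - <<'E'
from h import *
for n,p in(("tcp",bot.get_obs()["eef_pos"]),("hub",(.4855,.0353,.078)),("tail",(.5537,-.0384,.076)),("btn",(.469,-.286,.05)),("tip",(.5602,.018,.072)),("c0",(.4431,.1628,.032))):
    a=proj("scene",p);b=proj("top",p);print(n,a.round(1),"crop",((a-[250,190])*4).round(),"top crop",((b-[255,185])*4).round())
E
```

```text
tcp [312.4 203.3] crop [250.  53.] top crop [212. 122.]
hub [330.6 239.3] crop [322. 197.] top crop [248. 260.]
tail [331.9 226.5] crop [328. 146.] top crop [376. 142.]
btn [401.1 221.1] crop [604. 124.] top crop [799. 292.]
tip [317.6 232. ] crop [270. 168.] top crop [278. 133.]
c0 [308.9 271.7] crop [236. 327.] top crop [ 31. 342.]
```

```bash
python3 -m jog '40 0 0 0 0 0 0;40 0 0 0 0 0 0;30 0 0 0 0 0 0;20 0 0 0 0 0 0;0 0 0 0 0 0 0'
python3 - <<'E'
from h import *
import cv2
show([.5444,.0545,.050])
for n,(a,b,c,d) in (("scene",(190,300,250,440)),):
    p,_=bot.read_camera(n);cv2.imwrite(f"pics/{n}2.png",cv2.resize(p[a:b,c:d,::-1],None,fx=4,fy=4,interpolation=2))
E
```

```text
t: 3.2
eef_pos: [0.5432, 0.0538, 0.0487]
tool_rot: [0.7, 0.083, 0.704, -0.085]
contact_force: [-0.3, 0.2, 0.5]
gripper_width: 0.002
t 3.2 tcp [0.5432 0.0538 0.0487] F [-0.28  0.25  0.49] grip 0.002
x [-0.005 -0.001 -1.   ] zyaw -13.64 yyaw 76.36 q [ 0.18  0.57 -0.5   1.97  0.4   0.71 -0.81]
shift tool mm [-1.3  1.   1. ]
```

View pics/scene2.png

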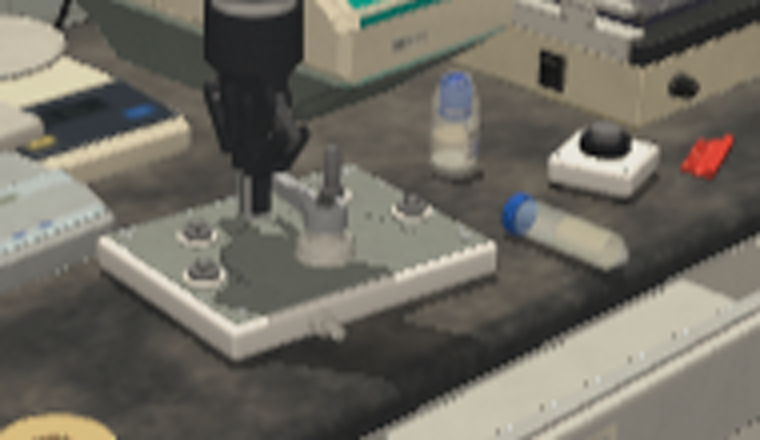

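```bash
python3 -m jog '0 -6 0 0 0 0 0;0 -4 0 0 0 0 0;0 0 0 0 0 0 0'
for i in 1 2 3 4; do :; done; python3 -m jog '0 -1.5 0 0 0 0 0;0 -1.5 0 0 0 0 0;0 0 0 0 0 0 0'; python3 -m jog '0 -1.5 0 0 0 0 0;0 -1.5 0 0 0 0 0;0 0 0 0 0 0 0'
```

```text
t: 3.55
eef_pos: [0.5437, 0.0436, 0.0524]
tool_rot: [0.703, 0.084, 0.701, -0.084]
contact_force: [-0.6, -0.6, -0.0]
gripper_width: 0.004
t: 3.85
eef_pos: [0.5424, 0.0416, 0.0515]
tool_rot: [0.702, 0.083, 0.702, -0.083]
contact_force: [-1.1, -0.4, -0.2]
gripper_width: 0.003
t: 4.15
eef_pos: [0.5418, 0.0394, 0.0513]
tool_rot: [0.702, 0.083, 0.702, -0.083]
contact_force: [0.4, 1.8, -0.4]
gripper_width: 0.001
```

```bash
python3 -m jog '1 -2.8 0.9 0.5 0 0 0;1 -2.8 0.9 0.5 0 0 0;1 -2.8 0.9 0.5 0 0 0;1 -2.8 0.9 0.5 0 0 0;0 -2.8 0.9 0.5 0 0 0'
cat >> h.py <<'E'
HUB=np.array([.4855,.0353]);YAW=-7.8
def bar():
    o,R=pose();d=o["eef_pos"][:2]-HUB;r=np.hypot(*d)
    print("tcp az",np.degrees(np.arctan2(d[1],d[0])).round(2),"r",(r*1e3).round(1),"bar world angle if touching",(np.degrees(np.arctan2(d[1],d[0])-np.arcsin(.017/r))).round(2),"target",-40+YAW)
    show()
E
python3 -c "
from h import *
bar()"
```

```text
t: 4.65
eef_pos: [0.5425, 0.0257, 0.0479]
tool_rot: [0.686, 0.175, 0.685, -0.173]
contact_force: [2.1, 3.6, 1.9]
gripper_width: 0.002
tcp az -9.6 r 57.8 bar world angle if touching -26.7 target -47.8
t 4.65 tcp [0.5425 0.0257 0.0479] F [2.13 3.6  1.87] grip 0.002
x [ 0.003  0.002 -1.   ] zyaw -28.54 yyaw 61.46 q [ 0.18  0.55 -0.43  1.99  0.35  0.68 -0.97]
```

```bash
python3 -m jog '0 -2.9 0.4 0.5 0 0 0;0 -2.9 0.4 0.5 0 0 0;0 -2.9 0.4 0.5 0 0 0;0 -2.9 0.4 0.5 0 0 0;0 -2.9 0.4 0.5 0 0 0'
python3 - <<'E'
from h import *
import cv2
bar()
for n,(a,b,c,d) in (("top",(185,295,255,395)),("scene",(190,300,250,440))):
    p,_=bot.read_camera(n);cv2.imwrite(f"pics/{n}3.png",cv2.resize(p[a:b,c:d,::-1],None,fx=4,fy=4,interpolation=2))
E
```

```text
t: 5.15
eef_pos: [0.5372, 0.0118, 0.0482]
tool_rot: [0.658, 0.263, 0.655, -0.261]
contact_force: [4.6, 1.4, 0.8]
gripper_width: 0.004
tcp az -24.42 r 56.7 bar world angle if touching -41.85 target -47.8
t 5.15 tcp [0.5372 0.0118 0.0482] F [4.59 1.36 0.8 ] grip 0.004
x [ 0.005  0.001 -1.   ] zyaw -43.57 yyaw 46.43 q [ 0.15  0.53 -0.37  2.01  0.3   0.65 -1.17]
```

View pics/scene3.png

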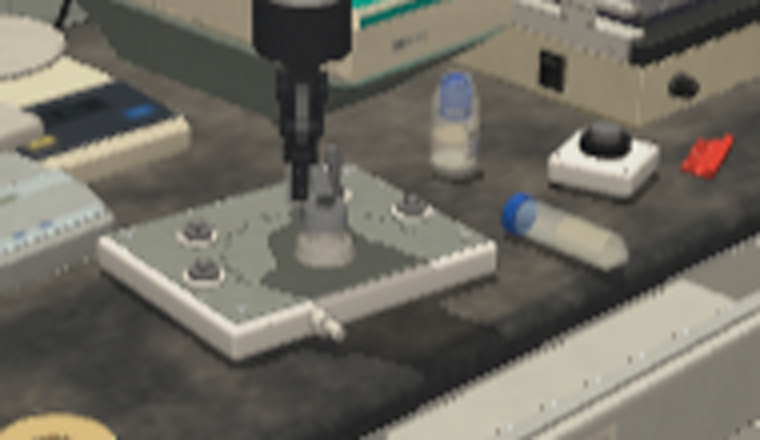

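View pics/top3.png

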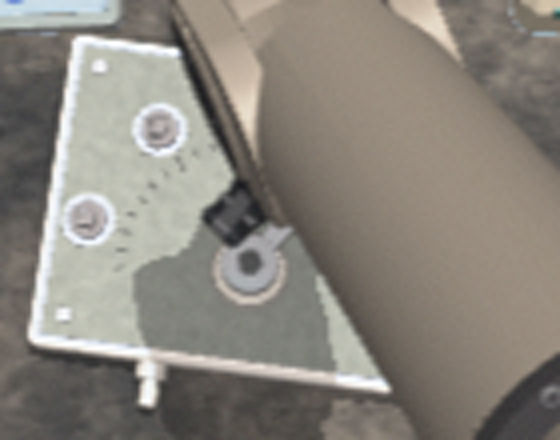

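```bash
python3 -m jog '0 -2 0.3 0.35 0 0 0;0 -2 0.3 0.35 0 0 0;0 0 0 0 0 0 0'
python3 -c "
from h import *
bar()"
```

```text
t: 5.55
eef_pos: [0.5326, 0.0079, 0.0475]
tool_rot: [0.647, 0.286, 0.646, -0.286]
contact_force: [3.6, 2.1, 1.3]
gripper_width: 0.001
tcp az -30.21 r 54.5 bar world angle if touching -48.37 target -47.8
t 5.55 tcp [0.5326 0.0079 0.0475] F [3.56 2.12 1.27] grip 0.001
x [ 0.001 -0.    -1.   ] zyaw -47.76 yyaw 42.24 q [ 0.15  0.52 -0.35  2.02  0.29  0.65 -1.22]
```

The estimate is on target. I'll back off the way the finger came, lift, and move the arm away to look.

```bash
python3 -m jog '0 5 0 0 0 0 0;0 10 0 0 0 0 0;0 10 0 0 0 0 0;-40 0 0 0 0 0 0;-50 0 0 0 0 0 0'
python3 -m jog '-40 0 0 0 0 0 0;0 0 0 0 0 0 0'
python3 -c "
from h import *
show([.469,-.286,.17])"
```

```text
t: 6.05
eef_pos: [0.549, 0.0258, 0.1359]
tool_rot: [0.645, 0.284, 0.649, -0.286]
contact_force: [1.6, -0.8, -0.0]
gripper_width: 0.003
t: 6.25
eef_pos: [0.5545, 0.0263, 0.1829]
tool_rot: [0.65, 0.287, 0.644, -0.284]
contact_force: [1.3, 0.2, 0.5]
gripper_width: -0.001
t 6.25 tcp [0.5545 0.0263 0.1829] F [1.32 0.18 0.46] grip -0.001
x [ 0.009  0.001 -1.   ] zyaw -47.64 yyaw 42.36 q [ 0.17  0.36 -0.41  1.88  0.18  0.93 -1.15]
shift tool mm [  11.8 -273.8  173.1]
```

```bash
python3 -m jog '0 -39 24.7 0 0 0 0;0 -39 24.7 0 0 0 0;0 -39 24.7 0 0 0 0;0 -39 24.7 0 0 0 0;0 -39 24.7 0 0 0 0'
python3 -m jog '0 -39 24.7 0 0 0 0;0 -39 24.7 0 0 0 0;0 0 0 0 0 0 0'
python3 - <<'E'
from h import *
import cv2
show([.469,-.286,.08])
for n,(a,b,c,d) in (("top",(185,295,255,395)),("scene",(190,300,250,440))):
    p,_=bot.read_camera(n);cv2.imwrite(f"pics/{n}4.png",cv2.resize(p[a:b,c:d,::-1],None,fx=4,fy=4,interpolation=2))
    if n=="top":cv2.imwrite("pics/top4full.png",p[:,:,::-1])
E
```

```text
t: 6.75
eef_pos: [0.489, -0.1988, 0.1766]
tool_rot: [0.646, 0.285, 0.647, -0.286]
contact_force: [0.2, -0.8, -0.2]
gripper_width: -0.004
t: 7.05
eef_pos: [0.462, -0.2938, 0.1762]
tool_rot: [0.645, 0.288, 0.646, -0.29]
contact_force: [0.1, 0.3, -0.4]
gripper_width: 0.001
t 7.05 tcp [ 0.462  -0.2938  0.1762] F [ 0.14  0.28 -0.36] grip 0.001
x [-0.003 -0.002 -1.   ] zyaw -48.26 yyaw 41.74 q [ 0.68  0.35 -0.28  1.9   0.12  0.91 -0.5 ]
shift tool mm [96.1 10.8 -1.1]
```

View pics/top4.png

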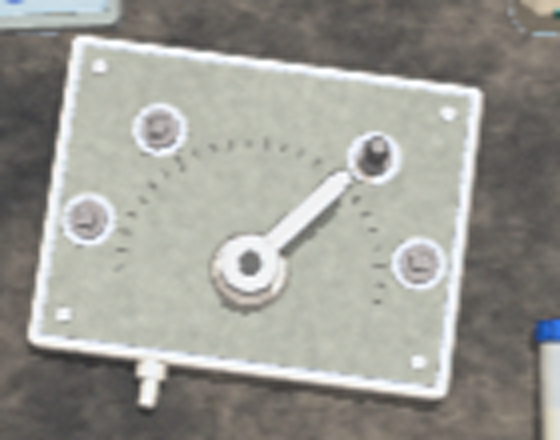

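View pics/scene4.png

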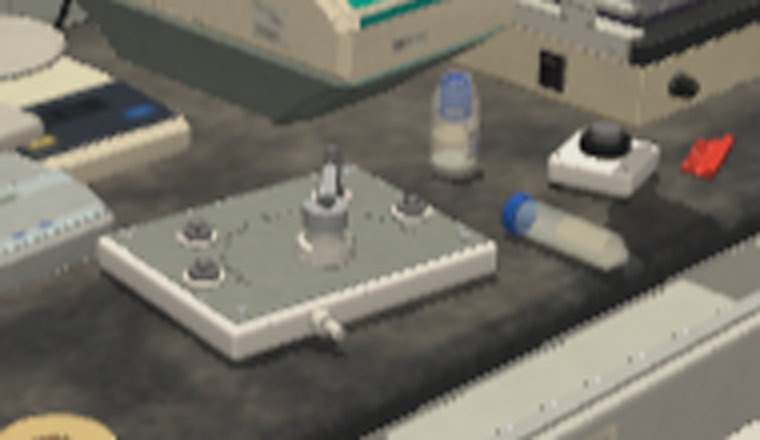

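```bash
python3 - <<'E'
from h import *
import cv2
im=cv2.imread("pics/top4full.png").astype(int)
hub=ray("top",255+249.5/4-.4,185+262/4-.4,.078)[:2]
pts=[]
for v in range(215,260):
    for u in range(310,350):
        p=ray("top",u,v,.072)[:2]; d=p-HUB; r=np.hypot(*d)
        a=np.degrees(np.arctan2(d[1],d[0]))
        if .024<r<.074 and abs(a+47.8)<22 and im[v,u].min()>200: pts.append(p)
pts=np.array(pts,np.float32);vx,vy,x,y=cv2.fitLine(pts,cv2.DIST_L2,0,.01,.01).ravel()
m=pts.mean(0)
print(len(pts),"line angle",np.degrees(np.arctan2(vy,vx)),"mean az from hub",np.degrees(np.arctan2(*(m-HUB)[::-1])),"hub2",hub,np.degrees(np.arctan2(*(m-hub)[::-1])))
tip=ray("top",255+346/4-.4,185+173/4-.4,.072)[:2]-HUB;print("tip",np.hypot(*tip),np.degrees(np.arctan2(*tip[::-1])))
for n,x,y,z in(("tailtop",376,143,.076),("ring",374,159,.034)):
    q=ray("top",255+x/4-.4,185+y/4-.4,z)[:2];print(n,q,np.degrees(np.arctan2(*(q-HUB)[::-1])),np.hypot(*(q-HUB)))
E
```

```text
101 line angle -47.552193 mean az from hub -47.09225961364523 hub2 [0.48545737 0.0354277 ] -47.15860261418061
tip 0.07613029241537031 -46.85305953731349
tailtop [ 0.55428917 -0.03744633] -46.6015006296162 0.10011981850361582
ring [ 0.55252805 -0.03907811] -47.97546301236963 0.10012424283734078
```

The top view shows the bar at about -47.2° world, and the tail lies between -46.6° and -48.0°, so the pointer is on the port. Now the button.

```bash
python3 -c "
from h import *
print(ray('top',400+331/6-.4,225+199/6-.4,.05))"
python3 -m jog '0 11 -1 0 0 0 0;40 0 0 0 0 0 0;40 0 0 0 0 0 0;20 0 0 0 0 0 0;0 0 0 0 0 0 0'
python3 -c "
from h import *
show([.469,-.286,.05])"
```

```text
[ 0.46978065 -0.28614413  0.05      ]
t: 7.65
eef_pos: [0.4721, -0.2747, 0.0743]
tool_rot: [0.645, 0.285, 0.65, -0.284]
contact_force: [-0.1, 0.1, -0.7]
gripper_width: 0.002
t 7.65 tcp [ 0.4721 -0.2747  0.0743] F [-0.1   0.13 -0.68] grip 0.002
x [-0.005  0.004 -1.   ] zyaw -47.43 yyaw 42.57 q [ 0.62  0.49 -0.26  1.97  0.19  0.71 -0.58]
shift tool mm [24.3 -9.9  6.4]
```

```bash
python3 -m jog '10 -10 6 0 0 0 0;0 0 0 0 0 0 0;0 0 0 0 0 0 0'
python3 -c "
from h import *
show([.4695,-.286,.05])"
```

```text
t: 7.95
eef_pos: [0.4701, -0.2905, 0.0682]
tool_rot: [0.647, 0.286, 0.646, -0.286]
contact_force: [0.3, -0.3, 1.0]
gripper_width: -0.001
t 7.95 tcp [ 0.4701 -0.2905  0.0682] F [ 0.28 -0.27  0.95] grip -0.001
x [ 0.001 -0.001 -1.   ] zyaw -47.73 yyaw 42.27 q [ 0.64  0.5  -0.26  1.97  0.19  0.69 -0.56]
shift tool mm [18.2  2.6 -3.7]
```

```bash
python3 -m jog '5 2.5 -3.5 0 0 0 0;5 0 0 0 0 0 0;4 0 0 0 0 0 0;2 0 0 0 0 0 0;0 0 0 0 0 0 0'
python3 -m jog '2 0 0 0 0 0 0;2 0 0 0 0 0 0;0 0 0 0 0 0 0'
python3 -c "
from h import *
show([.4695,-.286,.05])"
```

```text
t: 8.45
eef_pos: [0.4688, -0.2854, 0.0509]
tool_rot: [0.647, 0.286, 0.647, -0.286]
contact_force: [0.0, 0.3, -0.3]
gripper_width: -0.001
t: 8.75
eef_pos: [0.4692, -0.2857, 0.0474]
tool_rot: [0.647, 0.286, 0.647, -0.286]
contact_force: [-0.6, 0.2, 2.5]
gripper_width: 0.002
t 8.75 tcp [ 0.4692 -0.2857  0.0474] F [-0.59  0.22  2.51] grip 0.002
x [ 0. -0. -1.] zyaw -47.68 yyaw 42.32 q [ 0.63  0.53 -0.25  1.98  0.21  0.65 -0.58]
shift tool mm [-2.6  0.   0.5]
```

Contact at about 50 mm, and the spring force is rising. I'll continue down.

```bash
python3 -m jog '2 0 0 0 0 0 0;1 0 0 0 0 0 0;0 0 0 0 0 0 0'
python3 -m jog '1 0 0 0 0 0 0;0 0 0 0 0 0 0'
python3 -m jog '1 0 0 0 0 0 0;0 0 0 0 0 0 0;0 0 0 0 0 0 0'
```

```text
t: 9.05
eef_pos: [0.4692, -0.2857, 0.0444]
tool_rot: [0.647, 0.286, 0.647, -0.286]
contact_force: [0.2, -0.3, 4.2]
gripper_width: -0.001
t: 9.25
eef_pos: [0.4692, -0.2857, 0.044]
tool_rot: [0.647, 0.286, 0.647, -0.286]
contact_force: [-1.4, 0.4, 9.4]
gripper_width: -0.003
t: 9.55
eef_pos: [0.4693, -0.2858, 0.0438]
tool_rot: [0.647, 0.286, 0.647, -0.286]
contact_force: [-4.5, 2.6, 18.4]
gripper_width: -0.004
```

Bottomed out: TCP stopped at 43.8 mm while the force jumped to 18 N. Releasing.

```bash
python3 -m jog '-3 0 0 0 0 0 0;-5 0 0 0 0 0 0;-10 0 0 0 0 0 0;-40 0 0 0 0 0 0;-40 0 0 0 0 0 0'
python3 -m jog '-30 0 0 0 0 0 0;0 0 30 0 0 0 0;0 0 40 0 0 0 0;0 0 40 0 0 0 0;0 0 0 0 0 0 0'
python3 -m jog '0 0 0 0 0 0 0;0 0 0 0 0 0 0'
python3 - <<'E'
from h import *
import cv2
show()
for n in("top","scene"):
    p,_=bot.read_camera(n);cv2.imwrite(f"pics/{n}5.png",p[:,:,::-1])
    if n=="scene":cv2.imwrite("pics/sc5.png",cv2.resize(p[190:300,250:440,::-1],None,fx=4,fy=4,interpolation=2))
E
```

```text
t: 10.05
eef_pos: [0.468, -0.2849, 0.1408]
tool_rot: [0.646, 0.286, 0.648, -0.286]
contact_force: [0.7, -1.8, 0.4]
gripper_width: 0.003
t: 10.55
eef_pos: [0.5449, -0.3708, 0.1703]
tool_rot: [0.647, 0.286, 0.646, -0.287]
contact_force: [-0.5, -0.4, -0.7]
gripper_width: 0.002
t: 10.75
eef_pos: [0.5424, -0.3657, 0.1701]
tool_rot: [0.646, 0.286, 0.647, -0.285]
contact_force: [-0.0, 1.3, 0.5]
gripper_width: 0.002
t 10.75 tcp [ 0.5424 -0.3657  0.1701] F [-0.04  1.32  0.53] grip 0.002
x [-0.001  0.001 -1.   ] zyaw -47.63 yyaw 42.37 q [ 0.68  0.52 -0.26  1.65  0.15  1.   -0.46]
```

View pics/top5.png

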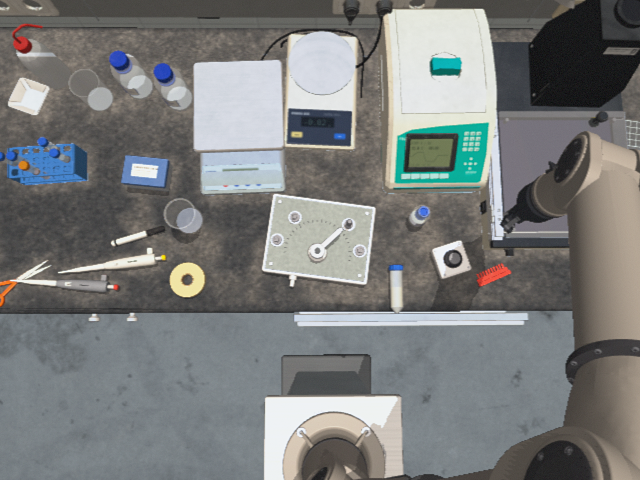

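View pics/sc5.png

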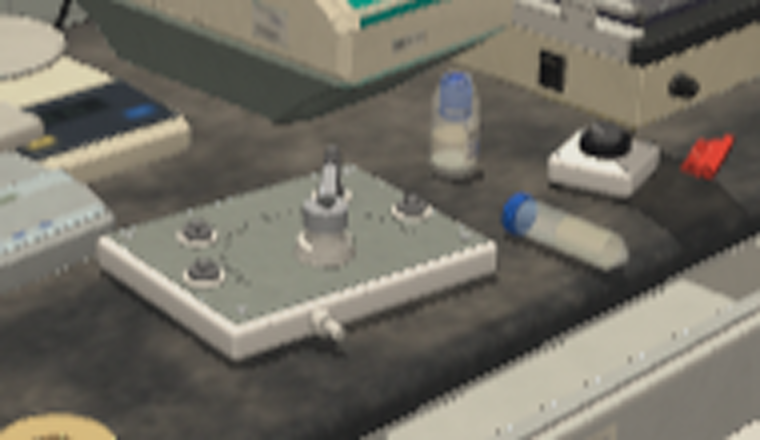

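Nothing else has moved, the button is up, and the pointer is still on the tail. The gripper is close to the instrument on the right, so I'll move it clear before handing in.

```bash
python3 -m jog '-30 0 -40 0 0 0 0;-30 0 -40 0 0 0 0;0 0 0 0 0 0 0;0 0 0 0 0 0 0;0 0 0 0 0 0 0'
python3 - <<'E'
from h import *
import cv2
show()
a=bot.read_camera("top")[0].astype(int);b=cv2.imread("pics/top4full.png")[:,:,::-1].astype(int)
print("selector diff",np.abs(a-b)[190:290,260:378].mean(), "ref left clutter vs start",np.abs(a-cv2.imread("pics/top0.png")[:,:,::-1])[150:310,0:255].mean())
print(bot.hand_in())
E
```

```text
t: 11.35
eef_pos: [0.4889, -0.308, 0.23]
tool_rot: [0.647, 0.286, 0.647, -0.286]
contact_force: [0.3, 0.5, 0.2]
gripper_width: -0.001
t 11.35 tcp [ 0.4889 -0.308   0.23  ] F [0.25 0.52 0.2 ] grip -0.001
x [-0. -0. -1.] zyaw -47.69 yyaw 42.31 q [ 0.69  0.34 -0.29  1.78  0.11  1.04 -0.48]
selector diff 1.2999435028248587 ref left clutter vs start 1.867549019607843
the job is handed in; nothing more can be done
None
```

The selector now points at the hose-tail port (the -40° one) and the push button has been pressed and released. I handed the job in at about 11.4 s.

- **Pointer:** I pushed it round with the closed fingertip at about 4 N. In the top view the arm then measured about -47.2° in the world frame. The tail's top reads -46.6° and its foot ring -48.0°, so the pointer is within about 1° of the port.
- **Button:** I pressed it from first touch at about 50 mm down to 43.8 mm. It bottomed out there, with the force rising to 18 N, and I let it up again. Its return shows only in the picture; I did not measure the button's height afterwards.
- **Last checks:**
  - The top view showed the pointer unchanged since before the press.
  - The surrounding objects look to be where they were.
  - The tool is clear, at 230 mm height, with contact force within noise.
  - No check failed or disagreed beyond the 1–2° spread between the tail's top and foot readings.

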